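Stand the shade wand in the cup that the status disc calls for

ROBOT

A 6-joint arm with a two-finger parallel gripper is mounted at the origin on the work surface. World frame = base frame: x ahead of the robot, y to its left, z up, the work surface at z = 0. Lengths are in mm, angles in rad, forces in N, time in s.
With the tool pointing down it reaches from about 400 to 925 mm from the base axis. Payload 12.5 kg.
Tool frame: the origin (TCP) lies on the mounting face of the last link; the fingertips stand 190 mm ahead of it and the grasp point (between the pads) lies 171 mm ahead of it; z points along the fingers, y is the line along which they close (so a half turn about z gives the same grasp; the last joint's range is limited). The gripper opens to 95 mm and grips with 3 to 60 N. Pads are 20 mm wide; open, the fingers measure 119 mm over their backs; the gripper's body (75 mm by 180 mm) begins 59 mm behind the grasp point.
Start: joints at [1.107, 0.491, 1.559, -0, 1.092, -0.106], TCP at [218.861, 585.427, 404.761] pointing down, gripper open.
Joint ranges: [-3.1, 3.1], [-0.84, 2.19], [0.05, 2.79], [-1.13, 4.28], [0.06, 2.93], [-2.69, 2.69]. Speed limits (rad/s): [2.22, 2.22, 2.79, 3.14, 3.14, 3.14].

INTERFACE

Orientations are given as [roll, pitch, yaw] about the fixed x, y, z axes, in that order (R = Rz(yaw) Ry(pitch) Rx(roll)).
In Python, from cell import env gives the robot as it stands.
- The arm moves only by the tool carry_out, never from a script. Its argument "series" is a list of rows, each a list of 5 numbers: the shift along the tool's x, y, z in m, then the turn about the tool's z in degrees, then the opening, from 0 (shut) to 1 (fully open). A call has 1 to 20 rows; each row is the pose to reach, as a shift and turn from the pose commanded when the call began, along the tool's axes at that moment; what a row does not reach only later rows make up. A row lasts 1/8 s, in which the tool goes at most 62.5 mm and 10.7 degrees, less where a joint would pass 70% of its speed; a pose out of reach is approached as far as the arm can. A call with a gripper value outside its range is refused whole. The fingers move at their own pace and stop on an object; the grip force is fixed at half the most. Time passes only in rows, so rows that repeat a pose let the fingers close. It gives the time, the measured TCP pose, the force, the opening and the grip force at its end, in the units of the state.
- env.state(): the state, without advancing time (a new reading comes with each control period).
- env.read_camera(name): name is "side" or "top"; returns (picture, depth): 480x640x3 uint8, red, green, blue; 480x640 float32, mm along the optical axis (not along the pixel's ray), 0 where there is no reading.
- env.get_calibration(name): a dict with "intrinsics" (3x3 intrinsics, pixels), "D" ([k1, k2, p1, p2, k3] as OpenCV has them; the pictures are not rectified), "cam_to_world" (4x4, takes a point from camera to world coordinates). Camera axes: x right, y up, looking along -z (the intrinsics and any distortion apply to the point x, -y, -z); pixel columns grow to the right and rows downward; lengths in mm; the calibration is good to about 2 mm. A picture is of the moment at which its call begins. get_calibration takes no time and is no camera call.
- env.job_done(): hands the job in; it is judged then, once.
The state is a dict: "t": time; "joints": joint angles; "qvel": joint speeds; "tau": joint torques, N m; "eef_pos": TCP position; "tcp_rot": TCP orientation; "ft_force": force on the tool from outside, world axes, zero at the start; "moment": the same for the moment, N m; "opening": opening from 0.0 (shut) to 1.0 (fully open); "grip_force": force on a finger pad.
Only numpy, scipy, OpenCV 4.12 (cv2) and the standard library are available. Lean on these libraries where they do the work, as an engineer would, in place of code of your own. Each camera call takes 0.05 s, during which the arm holds its last target. There are 200 camera calls.

TASK

The coloured disc lying on the cradle's wing says where the shade-measuring wand goes next: lift the wand out of the cradle and stand it, foot down, in the cup of that colour. The cups' inner floors are set at different heights that you cannot know beforehand, so lower the wand gently until you feel its foot reach the bottom and only then let go: do not drop it or ram it down. Leave the discs and everything else on the bench where they are.

Things in the scene. Friction and masses are not known exactly. Their poses are not given: they have to be found in the camera images.
- wand: white wand, 190 mm long, 0.16 kg. Origin: centre of the end face of its foot (black rubber, 22 mm diameter, 30 mm long). z axis: along the wand from foot to head; at the start it rises at 45 degrees, leading away from the robot. From 30 to 145 mm from the foot: handle 22 mm square, faces along its x and y; then a 14 mm neck and a 19 mm black head. Centre of mass about 75 mm from the foot
- cradle: fixed cradle: white plate 170 x 70 x 6 mm with a wing towards its -y for the disc; origin under the plate's centre. A sloping rail 16 mm wide carries the wand from 0 to 95 mm from its foot, guide walls (38 mm over both) stand beside it from 0 to 45 mm; farther up both sides are free. The wand's foot lies at (-58, 0, 32) mm, against a stop. The wand lifts straight up
- disc_place (a point): centre of the wing of the cradle, on its upper face, where the disc that counts lies
- disc_blue: blue status disc, 58 mm diameter, 8 mm thick, origin under its centre. One of the three discs lies on the cradle's wing, the other two in the steel tray at the back
- disc_yellow: yellow status disc, 58 mm diameter, 8 mm thick, origin under its centre. One of the three discs lies on the cradle's wing, the other two in the steel tray at the back
- disc_red: red status disc, 58 mm diameter, 8 mm thick, origin under its centre. One of the three discs lies on the cradle's wing, the other two in the steel tray at the back
- cup_blue: fixed upright blue plastic cup, 54 mm outer and 44 mm inner diameter, rim 100 mm above its origin (centre of its underside; foot flange 68 mm diameter). Inside is an adjustable floor whose upper face is anywhere from 10 to 46 mm above the origin: each cup differs, and the height is not known
- cup_yellow: fixed upright yellow plastic cup, 54 mm outer and 44 mm inner diameter, rim 100 mm above its origin (centre of its underside; foot flange 68 mm diameter). Inside is an adjustable floor whose upper face is anywhere from 10 to 46 mm above the origin: each cup differs, and the height is not known
- cup_red: fixed upright red plastic cup, 54 mm outer and 44 mm inner diameter, rim 100 mm above its origin (centre of its underside; foot flange 68 mm diameter). Inside is an adjustable floor whose upper face is anywhere from 10 to 46 mm above the origin: each cup differs, and the height is not known
- disc_tray: low steel tray for the spare discs, 90 x 155 x 16 mm, origin under its centre, fixed
- dental_cast: small terracotta block with a row of white teeth on top, 45 x 62 x 28 mm, origin under its centre; not to be disturbed
- spray_bottle: bottle with blue cap, 54 mm diameter, 120 mm tall, origin under its centre; not to be disturbed
- paste_jar: small closed jar, 56 mm diameter, 55 mm tall, origin under its centre; not to be disturbed
- mixing_bowl: green bowl, 100 mm across, 45 mm tall, origin under its centre; not to be disturbed
- spatula: spatula lying flat, 180 mm long; not to be disturbed
Things that resemble listed ones, but are neither listed nor needed, are in the scene too. Of the things that look like the disc_red, the middle-sized one is meant.

How it is judged:
By the outcome, as a careful person would: the job done as asked, in the order asked, and still so for the second after the job is handed in, with the robot touching nothing.
It also fails if it takes over 42 s, if anything falls off the work surface, if the arm or the gripper's body presses on something with over 40 N, if the wrist force passes 120 N, or if a joint passes its speed limit or range.

## Working session

There is one attempt and no reset: what is moved stays moved. The work goes in short steps, Python scripts to look and compute and a tool call to move; the robot and the scene stay as the last step left them, time stands still between calls to the robot, and variables do not carry over. Pictures are saved under pics/ and viewed, at most 10 in all, crops included, and the job is handed in when it is done.

Besides the shell and the picture viewer there is one more tool, called after "Call:" as a command line: name --pt "numbers of a row" for each row, then --argument value for the rest. carry_out: Moves the arm, as the interface text tells. Its arguments: {"type":"object","properties":{"series":{"type":"array","items":{"type":"array","items":{"type":"number"}}}},"required":["series"]}

```bash
mkdir -p pics; cat > h.py <<'E'
import numpy as np, cv2
from cell import env
def grab(n,f):
    im,d=env.read_camera(n); np.savez(f'{f}.npz',im=im,d=d); cv2.imwrite(f'pics/{f}.png',im[:,:,::-1]); return im,d
def load(f):
    z=np.load(f'{f}.npz'); return z['im'],z['d']
def ray(n,uv):
    c=env.get_calibration(n); K=np.array(c['intrinsics'],float); T=np.array(c['cam_to_world'])
    p=cv2.undistortPoints(np.array(uv,float).reshape(-1,1,2),K,np.array(c['D'],float)).reshape(-1,2)
    d=np.c_[p[:,0],-p[:,1],-np.ones(len(p))]
    return T[:3,3], d@T[:3,:3].T
def onz(n,uv,z):
    o,d=ray(n,uv); return o+d*((z-o[2])/d[:,2])[:,None]
def pts(n,uv,dep):
    o,d=ray(n,uv); return o+d*np.array(dep).reshape(-1,1)
E
python3 - <<'E'
from h import *
grab('top','top0'); grab('side','side0')
for n in('top','side'): print(env.get_calibration(n))
print(env.state())
E
```

```text
{'intrinsics': array([[504.97902875,   0.        , 318.82675412],
       [  0.        , 504.97902875, 245.49365435],
       [  0.        ,   0.        ,   1.        ]]), 'D': array([0.04689352, 0.        , 0.        , 0.        , 0.        ]), 'cam_to_world': array([[-7.01663199e-03,  9.81175809e-01, -1.92989114e-01,
         3.95480775e+02],
       [-9.99974230e-01, -6.59159912e-03,  2.84437584e-03,
        -5.17803737e+01],
       [ 1.51872589e-03,  1.93004098e-01,  9.81196775e-01,
         1.10530309e+03],
       [ 0.00000000e+00,  0.00000000e+00,  0.00000000e+00,
         1.00000000e+00]])}
{'intrinsics': array([[445.90035632,   0.        , 313.98671795],
       [  0.        , 445.90035632, 233.46708715],
       [  0.        ,   0.        ,   1.        ]]), 'D': array([-0.08771831,  0.        ,  0.        ,  0.        ,  0.        ]), 'cam_to_world': array([[-9.75162751e-01,  1.51606701e-01, -1.61471413e-01,
         4.40717889e+02],
       [-2.20146254e-01, -5.83269777e-01,  7.81877224e-01,
         7.20798586e+02],
       [ 2.43564314e-02,  7.98004872e-01,  6.02158608e-01,
         6.58684991e+02],
       [ 0.00000000e+00,  0.00000000e+00,  0.00000000e+00,
         1.00000000e+00]])}
{'t': 0.1, 'joints': array([ 1.10742795e+00,  4.91481273e-01,  1.55939241e+00,  2.23296565e-05,
        1.09170631e+00, -1.05560713e-01]), 'qvel': array([-0.00063685, -0.00113867, -0.00292397, -0.00133396, -0.00158335,
       -0.00041839]), 'tau': array([ 1.98283524e-03, -6.13619971e+01, -2.58603072e+01,  6.93438761e-02,
        4.71617072e-02, -6.48378546e-05]), 'eef_pos': array([218.82832924, 585.4052018 , 404.22993646]), 'tcp_rot': array([-3.14061289e+00, -1.23726735e-04,  2.78377463e+00]), 'ft_force': array([ 0.06051405,  0.44447866, -0.18229382]), 'moment': array([ 0.03707864, -0.03439024, -0.00312794]), 'grip_force': 0.0, 'opening': 0.9983191758211304}
```

View pics/top0.png

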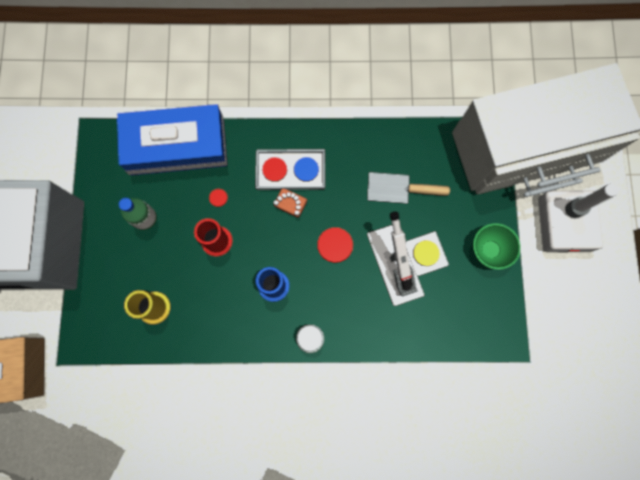

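View pics/side0.png

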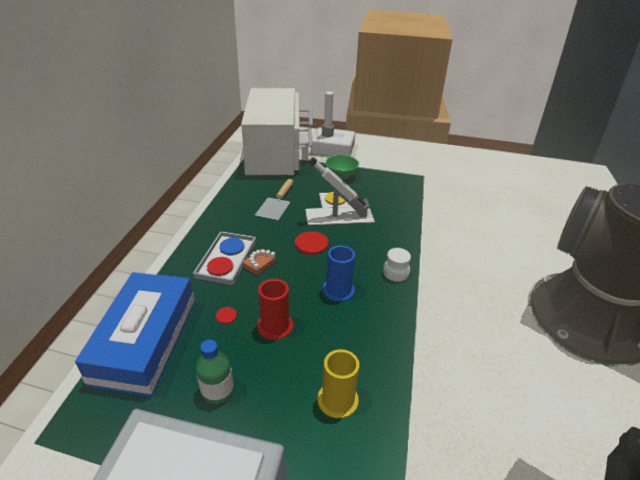

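The disc on the wing (top 426,253) is yellow, so the target is the yellow cup (top rim 138,305; base 150,307). The other yellow thing is only that cup. The red lookalikes are a small one at (218,197), a large one at (336,245) and the tray disc at (275,168), and none of them is needed. Next I measure the wand and the cup.

```bash
python3 - <<'E'
from h import *
im,d=load('top0')
cv2.imwrite('pics/crop1.png',cv2.resize(im[190:320,350:470,::-1],None,fx=4.5,fy=4.5,interpolation=cv2.INTER_CUBIC))
vv,uu=np.mgrid[0:480,0:640]
P=pts('top',np.c_[uu.ravel(),vv.ravel()],d.ravel()).reshape(480,640,3)
np.save('P.npy',P)
# yellow
hsv=cv2.cvtColor(im,cv2.COLOR_RGB2HSV)
m=((hsv[...,0]>20)&(hsv[...,0]<35)&(hsv[...,1]>150)&(hsv[...,2]>60)).astype(np.uint8)
n,l,s,c=cv2.connectedComponentsWithStats(m)
for i in range(1,n):
    if s[i,4]>60: print('yel',s[i],c[i],P[l==i].mean(0))
# disc centre on z~14
i=l[253,426]; print('disc',onz('top',[c[i]],14))
# cup rim points by depth
r=P[280:330,110:180].reshape(-1,3); q=r[(r[:,2]>92)&(r[:,2]<108)]
(cx,cy),R=cv2.minEnclosingCircle(q[:,:2].astype(np.float32)); print('rim',cx,cy,R,len(q),q.mean(0))
# wand
sub=np.zeros((480,640),bool); sub[205:300,370:425]=1
w=P[sub&(P[...,2]>60)]
print(len(w),w.min(0),w.max(0))
for z in range(60,180,10):
    k=w[(w[:,2]>=z)&(w[:,2]<z+10)]
    if len(k): print(z,len(k),k.mean(0).round(1),k.min(0).round(),k.max(0).round())
A=w[(w[:,2]<145)]
dv=cv2.fitLine(A.astype(np.float32),cv2.DIST_HUBER,0,.01,.01).ravel();print(dv)
pl=P[230:300,375:450]; pl=pl[(pl[...,2]>0)&(pl[...,2]<12)];
E
```

```text
yel [415 242  23  22 381] [425.81889764 252.4855643 ] [ 592.58651648 -288.95685589   16.15836914]
yel [ 125  291   45   33 1034] [147.82978723 306.16537718] [476.92718427 296.63631222  57.1625703 ]
disc [[ 592.92636649 -289.42363421   14.        ]]
rim 478.868408203125 302.9495544433594 27.207843780517578 250 [478.68661579 302.56727623  98.78698094]
837 [ 395.4807751  -250.03205031   60.094181  ] [ 648.79354215  -51.78037372 1105.30309178]
60 100 [ 539.6 -229.    64.9] [ 524. -250.   60.] [ 582. -209.   70.]
70 66 [ 544.  -227.6   74.8] [ 532. -240.   70.] [ 583. -208.   80.]
80 71 [ 553.2 -224.8   84.8] [ 545. -237.   80.] [ 577. -208.   90.]
90 68 [ 563.  -221.1   95.1] [ 553. -235.   90.] [ 587. -205.  100.]
100 76 [ 571.6 -219.1  104.9] [ 562. -232.  100.] [ 595. -202.  110.]
110 65 [ 581.4 -215.7  114.9] [ 571. -229.  110.] [ 604. -199.  120.]
120 86 [ 592.3 -211.3  125.1] [ 581. -226.  120.] [ 617. -197.  130.]
130 89 [ 602.  -209.4  135.2] [ 589. -222.  130.] [ 617. -199.  140.]
140 63 [ 611.9 -206.5  144.1] [ 599. -219.  140.] [ 623. -197.  150.]
150 45 [ 626.2 -201.8  155.3] [ 617. -208.  150.] [ 649. -193.  160.]
160 75 [ 637.  -198.4  165.6] [ 626. -207.  160.] [ 648. -189.  170.]
170 9 [ 636.6 -198.9  172.1] [ 634. -204.  170.] [ 641. -194.  174.]
[ 6.8255466e-01  2.1737331e-01  6.9775927e-01  5.7090869e+02
 -2.1873625e+02  1.0480625e+02]
```

View pics/crop1.png

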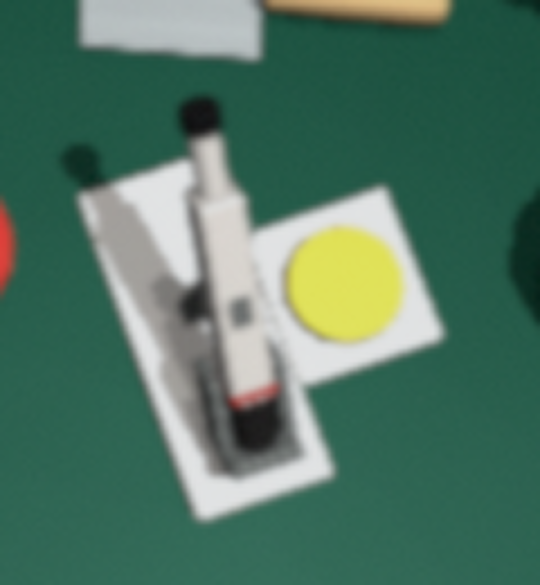

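```bash
python3 - <<'E'
from h import *
px=lambda L:[(350+a/4.5-.4,190+b/4.5-.4) for a,b in L]
C=onz('top',px([(80,195),(203,520),(334,475),(385,186),(444,337)]),6); print(C.round(1))
e=C[1]-C[0]; yaw=np.arctan2(-e[1],-e[0]); print('yaw',np.degrees(yaw),np.linalg.norm(e),np.linalg.norm(C[2]-C[1]))
a=np.array([np.cos(yaw),np.sin(yaw)]); b=np.array([-a[1],a[0]])
# origin = from near-left corner: +85 a -35 b ; near-right: +85a+35b
o=((C[1,:2]+85*a-35*b)+(C[2,:2]+85*a+35*b)+(C[0,:2]-85*a-35*b))/3; print('origin',o)
# side view wand head / from top depth: wand upper ridge -> offset lateral
P=np.load('P.npy');sub=np.zeros((480,640),bool); sub[205:300,370:425]=1
w=P[sub&(P[...,2]>60)&(P[...,2]<180)]
r=w[:,:2]-o; A=r@a; B=r@b
for lo,hi in ((-30,-10),(-10,10),(10,30),(30,50),(50,62),(62,85)):
    k=(A>lo)&(A<hi)&(abs(w[:,2]-(32+A+58+14))<12); 
    if k.any(): print(lo,hi,k.sum(),'B',np.percentile(B[k],[5,50,95]).round(1),'z-(A+58+32)',np.median(w[k,2]-A[k]-90).round(1))
for s in (130,134,138): print(s,(o+a*(-58+s*.7071)).round(1),32+s*.7071)
s=env.state(); R0=s['tcp_rot'][2]; print('tool yaw',np.degrees(R0),'heading',np.degrees(yaw))
E
```

```text
[[ 639.5 -163.4    6. ]
 [ 478.9 -218.3    6. ]
 [ 500.2 -282.2    6. ]
 [ 643.  -314.2    6. ]
 [ 567.3 -339.     6. ]]
yaw 18.897158937437652 169.70249459932307 67.35189126020713
origin [ 570.14853548 -223.17999604]
-30 -10 130 B [-8.6  3.2 12.9] z-(A+58+32) 14.3
-10 10 129 B [-7.9  3.  12.3] z-(A+58+32) 14.2
10 30 131 B [-7.8  2.6 12.3] z-(A+58+32) 13.7
30 50 104 B [-6.8  2.5 11.5] z-(A+58+32) 11.1
50 62 52 B [-4.5  2.4  7.7] z-(A+58+32) 7.0
62 85 61 B [-5.2  2.6  9.6] z-(A+58+32) 8.3
130 [ 602.2 -212.2] 123.92299999999999
134 [ 604.9 -211.3] 126.75139999999999
138 [ 607.6 -210.4] 129.57979999999998
tool yaw 159.49853733439622 heading 18.897158937437652
```

```bash
cat >> h.py <<'E'
def to(xyz,yawdeg=None):
    s=env.state(); y=s['tcp_rot'][2]; p=np.array(xyz)-s['eef_pos']
    c,n=np.cos(y),np.sin(y)
    t=0 if yawdeg is None else -((yawdeg-np.degrees(y)+180)%360-180)
    print('shift m',np.round([(p[0]*c+p[1]*n)/1e3,(p[0]*n-p[1]*c)/1e3,-p[2]/1e3],4),'turn',round(t,1))
E
python3 -c "
from h import *
to([607,-208.5,404.7],18.9)"
```

```text
shift m [-6.416e-01 -6.077e-01 -5.000e-04] turn 140.6
```

Call:
carry_out --pt "-0.6416 -0.6077 0 140.6 1" --pt "-0.6416 -0.6077 0 140.6 1" --pt "-0.6416 -0.6077 0 140.6 1" --pt "-0.6416 -0.6077 0 140.6 1" --pt "-0.6416 -0.6077 0 140.6 1" --pt "-0.6416 -0.6077 0 140.6 1" --pt "-0.6416 -0.6077 0 140.6 1" --pt "-0.6416 -0.6077 0 140.6 1" --pt "-0.6416 -0.6077 0 140.6 1" --pt "-0.6416 -0.6077 0 140.6 1" --pt "-0.6416 -0.6077 0 140.6 1" --pt "-0.6416 -0.6077 0 140.6 1" --pt "-0.6416 -0.6077 0 140.6 1" --pt "-0.6416 -0.6077 0 140.6 1" --pt "-0.6416 -0.6077 0 140.6 1" --pt "-0.6416 -0.6077 0 140.6 1" --pt "-0.6416 -0.6077 0 140.6 1" --pt "-0.6416 -0.6077 0 140.6 1"

```text
t: 2.35
eef_pos: [606.8, -207.2, 405.1]
tcp_rot: [3.142, -0.0, 0.331]
ft_force: [0.3, 1.2, -0.7]
opening: 1.004
grip_force: 0.0
```

Call:
carry_out --pt "0 0 0.04 0 1" --pt "0 0 0.08 0 1" --pt "0 0 0.1045 0 1" --pt "0 0 0.1045 0 1" --pt "0 0 0.1045 0 1"

```text
t: 2.98
eef_pos: [607.3, -208.2, 301.5]
tcp_rot: [3.141, -0.001, 0.33]
ft_force: [0.9, -0.9, -0.2]
opening: 1.0
grip_force: 0.0
```

```bash
python3 -c "
from h import *
s,_=grab('side','s1'); t,_=grab('top','t1')
a=cv2.resize(s[100:240,250:400],None,fx=2.6,fy=2.6); b=cv2.resize(t[180:320,340:490],None,fx=2.6,fy=2.6)
cv2.imwrite('pics/c2.png',np.hstack([a,b])[:,:,::-1]); print(env.state()['eef_pos'])"
```

```text
[ 607.18255715 -208.32621912  301.74092886]
```

View pics/c2.png

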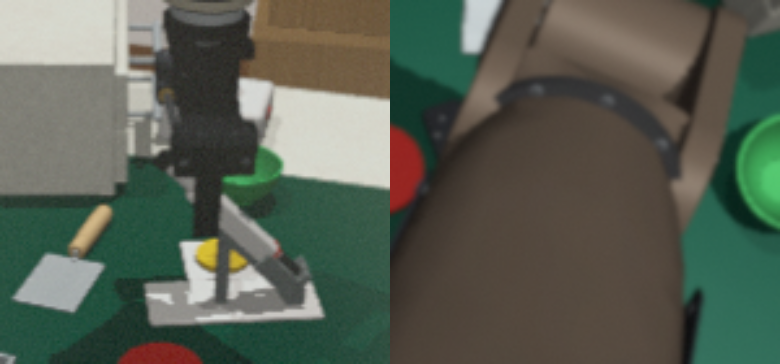

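The side view shows the near finger over the handle's upper end, at (205,205) in the left crop. The cradle is undisturbed, so I close the gripper.

Call:
carry_out --pt "0 0 0 0 0.5" --pt "0 0 0 0 0.3" --pt "0 0 0 0 0.0" --pt "0 0 0 0 0.0" --pt "0 0 0 0 0.0" --pt "0 0 0 0 0.0"

```text
t: 3.82
eef_pos: [607.0, -208.5, 300.2]
tcp_rot: [-3.141, -0.0, 0.33]
ft_force: [0.5, -0.1, -0.4]
opening: 0.427
grip_force: 0.0
```

Call:
carry_out --pt "0 0 0 0 0.0" --pt "0 0 0 0 0.0" --pt "0 0 0 0 0.0" --pt "0 0 0 0 0.0"

```text
t: 4.32
eef_pos: [607.0, -208.5, 300.2]
tcp_rot: [3.142, -0.0, 0.33]
ft_force: [-0.4, 0.0, 0.6]
opening: 0.229
grip_force: 30.0
```

The grip is on the 22 mm handle (opening 0.229). Lift straight up and see how it hangs.

Call:
carry_out --pt "0 0 -0.01 0 0" --pt "0 0 -0.03 0 0" --pt "0 0 -0.06 0 0" --pt "0 0 -0.1 0 0" --pt "0 0 -0.14 0 0" --pt "0 0 -0.15 0 0" --pt "0 0 -0.15 0 0"

```text
t: 5.2
eef_pos: [606.8, -208.4, 450.2]
tcp_rot: [3.142, -0.0, 0.33]
ft_force: [-0.7, -0.0, -1.8]
opening: 0.23
grip_force: 30.0
```

```bash
python3 -c "
from h import *
s,_=grab('side','s3')
cv2.imwrite('pics/c3.png',cv2.resize(s[20:240,230:420],None,fx=2.6,fy=2.6)[:,:,::-1]); print(env.state()['eef_pos'],env.state()['moment'])"
```

```text
[ 606.84085713 -208.39860786  449.14582276] [-0.01261985  0.09719925 -0.01911748]
```

View pics/c3.png

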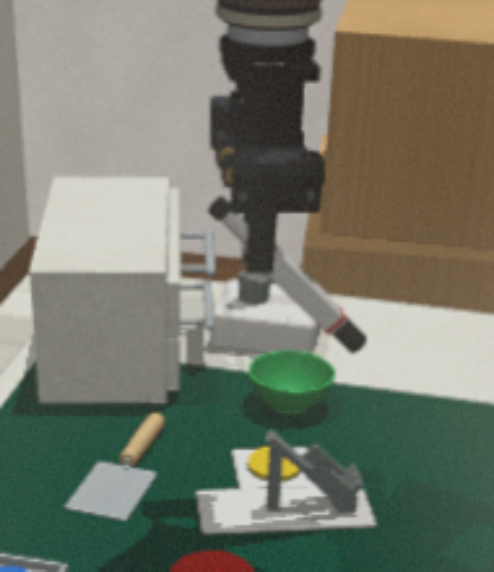

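The wand is held rigidly at about 45° (head 220,205, foot 350,335 in the crop). The moves cannot tilt the tool, so I will pivot the wand upright against the inside of the cup: foot just inside the mouth, then swing the grasp point along an arc. First carry it over the yellow cup.

```bash
python3 -c "
from h import *
to([561.8,331.3,450.2])
# cup rim from side: yellow rim ring ellipse top
im,d=load('side0'); vv,uu=np.mgrid[0:480,0:640]
P=pts('side',np.c_[uu.ravel(),vv.ravel()],d.ravel()).reshape(480,640,3)[340:420,310:370].reshape(-1,3)
q=P[(P[:,2]>94)&(P[:,2]<106)]; print('rim side',cv2.minEnclosingCircle(q[:,:2].astype(np.float32)),len(q),q[:,2].mean())"
```

```text
shift m [ 0.1322 -0.5252 -0.0011] turn 0
rim side ((480.1673278808594, 303.0806884765625), 28.056779861450195) 403 98.94178574274235
```

Call:
carry_out --pt "0.0105 -0.042 0 0 0" --pt "0.0225 -0.09 0 0 0" --pt "0.0345 -0.137 0 0 0" --pt "0.0465 -0.185 0 0 0" --pt "0.0585 -0.233 0 0 0" --pt "0.0705 -0.28 0 0 0" --pt "0.0825 -0.328 0 0 0" --pt "0.0945 -0.375 0 0 0" --pt "0.1065 -0.423 0 0 0" --pt "0.1185 -0.47 0 0 0" --pt "0.1275 -0.505 0 0 0" --pt "0.1322 -0.5252 0 0 0" --pt "0.1322 -0.5252 0.05 0 0" --pt "0.1322 -0.5252 0.05 0 0" --pt "0.1322 -0.5252 0.05 0 0"

```text
t: 7.12
eef_pos: [562.5, 330.8, 401.3]
tcp_rot: [-3.142, -0.001, 0.329]
ft_force: [0.0, 0.5, -1.3]
opening: 0.23
grip_force: 30.0
```

```bash
python3 -c "
from h import *
s,d=grab('side','s4'); st=env.state(); print(st['eef_pos'],st['joints'].round(2),st['moment'],st['ft_force'])
cv2.imwrite('pics/c4.png',cv2.resize(s[200:440,250:450],None,fx=2.4,fy=2.4)[:,:,::-1])
t,dt=grab('top','t4')"
```

```text
[562.45554795 330.81937918 401.83652608] [0.43 0.53 1.49 0.   1.12 1.67] [-0.00214369  0.06174301 -0.01874335] [ 1.02279163 -0.19979564 -1.5449468 ]
```

View pics/c4.png

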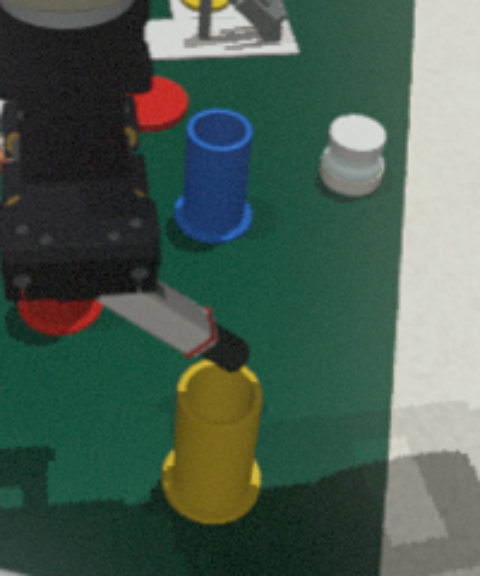

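```bash
cat >> h.py <<'E'
def foot(f='',n='side',yaw=18.9,c=(479.5,303.0),box=(200,440,250,450)):
    im,d=load(f) if f else grab(n,'tmp')
    vv,uu=np.mgrid[0:480,0:640]
    P=pts(n,np.c_[uu.ravel(),vv.ravel()],d.ravel()).reshape(480,640,3)
    a=np.array([np.cos(np.radians(yaw)),np.sin(np.radians(yaw))]); b=np.array([-a[1],a[0]])
    r=P[...,:2]-np.array(c); Q=np.stack([r@a,r@b,P[...,2]],-1)
    return im,Q
E
python3 - <<'E'
from h import *
im,Q=foot('s4')
hsv=cv2.cvtColor(im,cv2.COLOR_RGB2HSV)
ok=np.zeros((480,640),bool); ok[315:358,310:370]=1
near=(abs(Q[...,1])<16)&(Q[...,2]>112)&(Q[...,2]<200)&(Q[...,0]>-30)&(Q[...,0]<90)&ok
blk=near&(hsv[...,2]<70)&(hsv[...,1]<120); wht=near&(hsv[...,2]>90)&(hsv[...,1]<60)
for n,m in(('foot',blk),('handle',wht)):
    q=Q[m]; print(n,len(q),q.min(0).round(1),q.max(0).round(1),q.mean(0).round(1))
q=Q[blk|wht]; u=np.array([.7071,.7071]);nn=np.array([-.7071,.7071])
xz=q[:,[0,2]]; print('along u',np.percentile(xz@u,[0,2,5,95,100]).round(1),'n',np.percentile(xz@nn,[2,50,98]).round(1))
# slope of upper edge of handle
w=Q[wht]; print('slope', np.degrees(np.arctan(np.polyfit(w[:,0],w[:,2],1)[0])))
st=env.state(); p=st['eef_pos']; a=np.array([np.cos(.3299),np.sin(.3299)])
g=np.array([(p[:2]-[479.5,303])@a,p[2]-171]); F=g-138*u; print('pred F',F,'pred u',F@u,'n',F@nn)
E
```

```text
foot 228 [-15.2  -8.7 133.2] [ 41.5  10.8 199.1] [  1.1   5.1 151.3]
handle 483 [  8.9 -11.1 146.7] [ 49.8  11.7 199.5] [ 30.    6.1 178.7]
along u [ 88.6  91.3  94.1 168.7 176. ] n [ 92.3 107.3 111.8]
slope 33.43714457559269
pred F [-10.16641928 133.43460797] pred u 87.16293622293037 n 101.54028636385476
```

The foot's measured position matches my prediction to about 1 mm. Lower it into the mouth.

Call:
carry_out --pt "0 0 0.01 0 0" --pt "0 0 0.02 0 0" --pt "0 0 0.03 0 0" --pt "0 0 0.038 0 0" --pt "0 0 0.044 0 0" --pt "0 0 0.044 0 0"

```text
t: 7.98
eef_pos: [562.0, 331.2, 355.7]
tcp_rot: [3.142, 0.001, 0.33]
ft_force: [-0.8, 0.1, -1.8]
opening: 0.232
grip_force: 30.0
```

Call:
carry_out --pt "-0.004 0 0 0 0" --pt "-0.0083 0 -0.0044 0 0" --pt "-0.0125 0 -0.0085 0 0" --pt "-0.0168 0 -0.0125 0 0" --pt "-0.0214 0 -0.0155 0 0" --pt "-0.0262 0 -0.0182 0 0" --pt "-0.0311 0 -0.0202 0 0"

```text
t: 8.85
eef_pos: [532.6, 321.1, 377.4]
tcp_rot: [-3.141, -0.003, 0.33]
ft_force: [5.4, 0.7, 1.3]
opening: 0.23
grip_force: 30.0
```

```bash
python3 -c "
from h import *
s,d=grab('side','s5'); st=env.state(); print(st['eef_pos'],st['moment'],st['ft_force'])
cv2.imwrite('pics/c5.png',cv2.resize(s[200:440,250:450],None,fx=2.4,fy=2.4)[:,:,::-1])"
```

```text
[532.12587158 321.00302541 377.54024412] [ 0.07877794 -0.89536877  0.06746767] [ 3.36486198  0.8456973  -0.72014046]
```

View pics/c5.png

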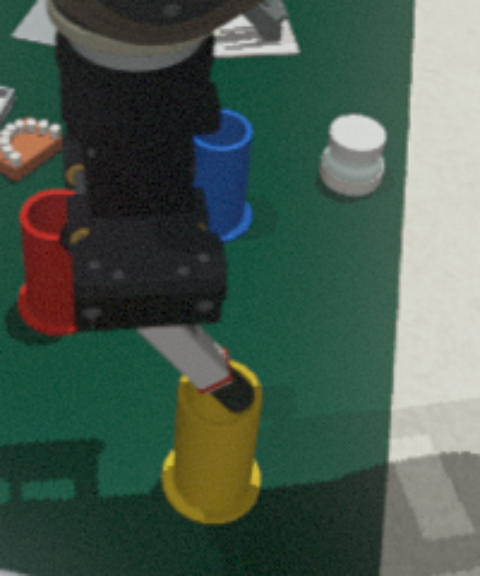

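The wand has rotated to about 60° with the foot on the near wall (235,400 in the crop) at only 4 N. Continue the arc to upright.

Call:
carry_out --pt "-0.005 0 -0.0024 0 0" --pt "-0.0102 0 -0.0045 0 0" --pt "-0.0155 0 -0.0063 0 0" --pt "-0.021 0 -0.0079 0 0" --pt "-0.0265 0 -0.0093 0 0" --pt "-0.0322 0 -0.0105 0 0" --pt "-0.038 0 -0.0113 0 0" --pt "-0.0437 0 -0.012 0 0" --pt "-0.0495 0 -0.0123 0 0" --pt "-0.0555 0 -0.0125 0 0" --pt "-0.0615 0 -0.0128 0 0" --pt "-0.0675 0 -0.013 0 0" --pt "-0.0675 0 -0.013 0 0"

```text
t: 10.52
eef_pos: [468.2, 299.2, 389.4]
tcp_rot: [3.142, 0.001, 0.33]
ft_force: [1.5, 0.6, -1.2]
opening: 0.23
grip_force: 30.0
```

```bash
python3 -c "
from h import *
s,d=grab('side','s6'); st=env.state(); print(st['eef_pos'],st['moment'],st['ft_force']); a=np.array([.946,.324]); print('G x,y off',(st['eef_pos'][:2]-[479.5,303])@a,(st['eef_pos'][:2]-[479.5,303])@[-.324,.946])
cv2.imwrite('pics/c6.png',cv2.resize(s[200:440,250:450],None,fx=2.4,fy=2.4)[:,:,::-1])"
```

```text
[468.35532808 299.21854362 389.31287705] [-0.04562284 -0.23262112  0.0358255 ] [ 1.03181222  0.58695385 -1.40001335]
G x,y off -11.768051500904223 0.033615968921839136
```

View pics/c6.png

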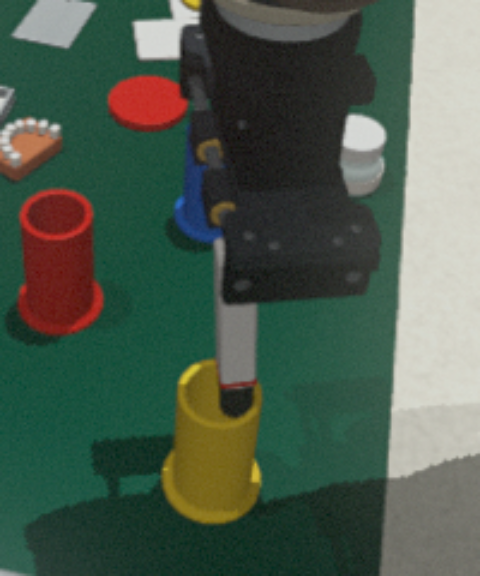

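Call:
carry_out --pt "0.004 0 0 0 0" --pt "0.008 0 0 0 0" --pt "0.012 0 0 0 0" --pt "0.012 0 0.006 0 0" --pt "0.012 0 0.012 0 0" --pt "0.012 0 0.018 0 0" --pt "0.012 0 0.023 0 0" --pt "0.012 0 0.026 0 0" --pt "0.012 0 0.026 0 0"

```text
t: 11.7
eef_pos: [480.0, 303.2, 363.3]
tcp_rot: [-3.142, 0.0, 0.33]
ft_force: [0.3, 0.8, -1.1]
opening: 0.225
grip_force: 30.0
```

```bash
python3 - <<'E'
from h import *
im,Q=foot()
hsv=cv2.cvtColor(im,cv2.COLOR_RGB2HSV)
m=(abs(Q[...,1])<20)&(Q[...,2]>104)&(Q[...,2]<140)&(abs(Q[...,0])<30)&(hsv[...,1]<70)&(hsv[...,2]>80)
for z in range(104,140,6):
    q=Q[m&(Q[...,2]>=z)&(Q[...,2]<z+6)]
    if len(q): print(z,len(q),np.percentile(q[:,0],[2,50,98]).round(1),np.percentile(q[:,1],[2,50,98]).round(1))
st=env.state(); print(st['eef_pos'],st['moment'],st['ft_force'])
E
```

```text
104 37 [-6.   4.7 15.2] [ 6.4 10.5 11.6]
110 42 [-5.6  5.9 15.6] [ 7.1 10.4 11.2]
116 32 [-5.4  4.1 16.4] [ 3.9 10.3 11.6]
122 44 [-4.7  7.3 16.9] [ 3.8 10.4 11.8]
128 45 [-4.6  7.7 17.4] [-3.8  9.8 11.4]
134 36 [-2.3  9.5 17.8] [ 4.  10.3 11.8]
[480.07253492 303.18807926 363.44036053] [-0.09259809  0.1553043   0.0193793 ] [ 0.09175348 -1.03643753 -0.71750436]
```

The wand still leans about 5°, so I press its foot against the wall again to true it up.

Call:
carry_out --pt "-0.004 0 0 0 0" --pt "-0.008 0 0 0 0" --pt "-0.012 0 0 0 0" --pt "-0.015 0 0 0 0" --pt "-0.018 0 0 0 0" --pt "-0.02 0 0 0 0" --pt "-0.021 0 0 0 0"

```text
t: 12.62
eef_pos: [460.2, 296.4, 363.7]
tcp_rot: [-3.141, -0.001, 0.33]
ft_force: [3.1, 2.2, 1.3]
opening: 0.227
grip_force: 30.0
```

```bash
cat > tilt.py <<'E'
from h import *
im,Q=foot()
hsv=cv2.cvtColor(im,cv2.COLOR_RGB2HSV)
m=(abs(Q[...,1])<20)&(Q[...,2]>104)&(Q[...,2]<146)&(abs(Q[...,0])<40)&(hsv[...,1]<70)&(hsv[...,2]>80)
c=[]
for z in range(104,146,6):
    q=Q[m&(Q[...,2]>=z)&(Q[...,2]<z+6)]
    if len(q)>10: c.append((z+3,np.percentile(q[:,0],[3,97]).mean(),np.percentile(q[:,1],80)))
c=np.array(c); k=np.polyfit(c[:,0],c[:,1],1); print(c.round(1).tolist(),'tilt',np.degrees(np.arctan(k[0])),'x at 107',np.polyval(k,107),'foot x',np.polyval(k,55))
st=env.state(); print(st['eef_pos'],st['moment'],st['ft_force'])
E
python3 tilt.py
```

```text
[[107.0, -7.3, 11.4], [113.0, -7.2, 11.3], [119.0, -7.8, 11.2], [125.0, -7.4, 10.8], [131.0, -7.3, 11.0], [137.0, -7.5, 11.0], [143.0, -7.5, 10.8]] tilt -0.24142058331305066 x at 107 -7.3812481170631905 foot x -7.1621404491945535
[460.10263868 296.41763342 363.6389539 ] [ 0.62415861 -0.74049969  0.08899505] [3.42775804 2.84443206 0.19907872]
```

Call:
carry_out --pt "0.004 0 0 0 0" --pt "0.008 0 0 0 0" --pt "0.011 0 0 0 0" --pt "0.011 0 0.003 0 0" --pt "0.011 0 0.006 0 0" --pt "0.011 0 0.006 0 0"

```text
t: 13.42
eef_pos: [470.4, 299.9, 357.1]
tcp_rot: [3.142, 0.001, 0.33]
ft_force: [-0.4, 0.5, -1.0]
opening: 0.228
grip_force: 30.0
```

```bash
python3 tilt.py
```

```text
[[107.0, 2.6, 11.1], [113.0, 2.4, 10.9], [119.0, 2.6, 11.2], [125.0, 2.8, 10.8], [131.0, 2.8, 10.7], [137.0, 2.7, 10.8], [143.0, 2.5, 10.5]] tilt 0.22301549285424646 x at 107 2.572222390109644 foot x 2.3698189270127235
[470.49926516 299.91832983 357.27446473] [-0.04429984  0.18403205  0.01965515] [ 0.71613552 -0.73126761 -1.06237998]
```

Upright and free of the walls. Now lower gently, feeling for the floor.

Call:
carry_out --pt "0 0 0.001 0 0" --pt "0 0 0.002 0 0" --pt "0 0 0.003 0 0" --pt "0 0 0.004 0 0" --pt "0 0 0.005 0 0" --pt "0 0 0.005 0 0"

```text
t: 14.22
eef_pos: [470.6, 299.9, 352.4]
tcp_rot: [-3.142, 0.0, 0.33]
ft_force: [1.8, -0.5, -0.8]
opening: 0.227
grip_force: 30.0
```

Call:
carry_out --pt "0 0 0.001 0 0" --pt "0 0 0.002 0 0" --pt "0 0 0.003 0 0" --pt "0 0 0.004 0 0" --pt "0 0 0.004 0 0"

```text
t: 14.85
eef_pos: [470.6, 299.9, 348.4]
tcp_rot: [-3.142, 0.0, 0.33]
ft_force: [-0.5, -0.8, -1.8]
opening: 0.227
grip_force: 30.0
```

Call:
carry_out --pt "0 0 0.001 0 0" --pt "0 0 0.002 0 0" --pt "0 0 0.003 0 0" --pt "0 0 0.004 0 0" --pt "0 0 0.004 0 0"

```text
t: 15.48
eef_pos: [470.6, 299.9, 344.4]
tcp_rot: [-3.142, 0.0, 0.33]
ft_force: [0.8, 0.3, -2.0]
opening: 0.226
grip_force: 30.0
```

Call:
carry_out --pt "0 0 0.001 0 0" --pt "0 0 0.002 0 0" --pt "0 0 0.003 0 0" --pt "0 0 0.004 0 0" --pt "0 0 0.004 0 0"

```text
t: 16.1
eef_pos: [470.9, 300.1, 343.0]
tcp_rot: [-3.141, -0.005, 0.33]
ft_force: [-2.1, -0.9, 22.9]
opening: 0.231
grip_force: 30.0
```

The floor was felt (Fz +23 N at TCP 343). Ease off to a light touch.

Call:
carry_out --pt "0 0 -0.001 0 0" --pt "0 0 -0.002 0 0" --pt "0 0 -0.002 0 0"

```text
t: 16.48
eef_pos: [470.8, 300.0, 343.1]
tcp_rot: [-3.141, -0.002, 0.33]
ft_force: [-0.4, -0.1, 7.3]
opening: 0.229
grip_force: 30.0
```

Call:
carry_out --pt "0 0 0 0 0.25" --pt "0 0 0 0 0.3" --pt "0 0 0 0 0.5" --pt "0 0 0 0 0.8" --pt "0 0 0 0 0.8" --pt "0 0 0 0 0.8" --pt "0 0 0 0 0.8" --pt "0 0 0 0 0.8" --pt "0 0 0 0 0.8" --pt "0 0 0 0 0.8"

```text
t: 17.73
eef_pos: [470.6, 299.9, 342.4]
tcp_rot: [-3.142, -0.0, 0.33]
ft_force: [0.2, -0.9, -0.2]
opening: 0.8
grip_force: 0.0
```

```bash
python3 tilt.py
```

```text
[[107.0, 2.8, 11.1], [113.0, 3.8, 10.9], [119.0, 4.1, 11.4], [125.0, 4.1, 10.9], [131.0, 4.4, 10.7], [137.0, 4.4, 11.3], [143.0, 11.4, 10.2]] tilt 9.211734179611272 x at 107 2.080945900058717 foot x -6.352145654804071
[470.55973372 299.93129925 342.44899466] [-0.07114227  0.19428918  0.06458661] [-0.21870378  0.60000101  0.15427228]
```

Call:
carry_out --pt "0 0 -0.02 0 0.8" --pt "0 0 -0.05 0 0.8" --pt "0 0 -0.09 0 0.8" --pt "0 0 -0.13 0 0.8" --pt "0 0 -0.17 0 0.8" --pt "0 0 -0.2 0 0.8" --pt "0 0 -0.2 0 0.8" --pt "0 0 -0.2 0 0.8"

```text
t: 18.77
eef_pos: [470.5, 299.9, 541.5]
tcp_rot: [3.141, 0.001, 0.33]
ft_force: [-0.8, 0.2, -0.3]
opening: 0.801
grip_force: 0.0
```

```bash
python3 -c "
from h import *
s,d=grab('side','s9'); grab('top','t9'); print(env.state()['eef_pos'],env.state()['t'])"
```

```text
[470.64469458 299.94434564 541.201181  ] 18.875
```

View pics/s9.png

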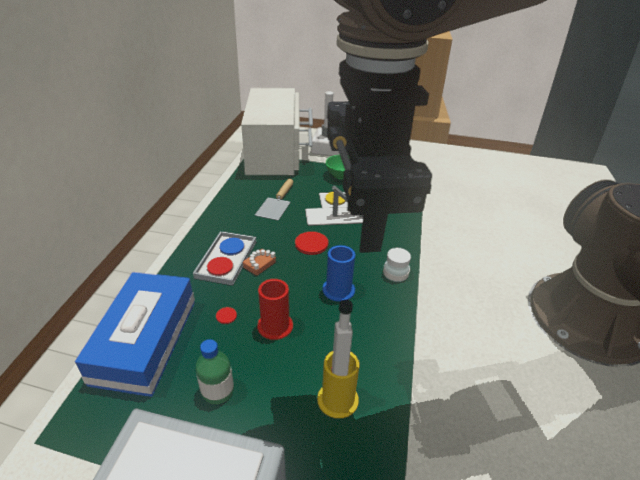

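The wand stands upright in the yellow cup (head 345,308; cup 338,385), the gripper is clear, and everything else is where it was.

```bash
python3 -c "
from cell import env
print(env.job_done())"
```

```text
the job is handed in; nothing more can be done
None
```

The wand is standing foot down in the yellow cup, matching the yellow disc on the wing; it was let go only after its foot was felt on the floor (a 23 N peak, eased to about 7 N), and the job was handed in at about 19 s.

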